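Show the base of the spice jar to the phone

ROBOT

A 6-joint arm with a two-finger parallel gripper is mounted at the origin on a cart in front of the work surface, level with it; the furniture and walls round the work are solid. World frame = base frame: x ahead of the robot, y to its left, z up, the work surface at z = 0. Lengths are in m, angles in degrees, forces in N, time in s.
With the tool pointing down it reaches from about 0.325 to 0.9 m from the base axis. Payload 3.5 kg.
Tool frame: the origin (TCP) lies at the very end of the fingers, on their centre line; the grasp point (between the pads) lies grip_depth behind it (grip_depth is the distance from the TCP to the grasp point, in m); z points along the fingers, y is the line along which they close (so a half turn about z gives the same grasp; the last joint's range is limited). The gripper opens to 85 mm and grips with 20 to 120 N. Pads are 22 mm wide; open, the fingers measure 114 mm over their backs; the gripper's body (76 mm by 85 mm) begins 54 mm behind the grasp point. The pads swing forward as they close: fully open they stand 13 mm farther back than shut.
Start: joints at [-74.221, 15.837, -1.513, 72.651, 0, 84.076], TCP at [0.231, -0.581, 0.231] pointing down, gripper open.
Joint ranges: [-178.77, 178.77], [-48.84, 107.48], [-61.69, 71.31], [-111.58, 123.2], [-90, 87.43], [-180, 180]. Speed limits (degrees/s): [147.25, 147.25, 180, 180, 180, 180].

INTERFACE

Orientations are given as a 3x3 rotation matrix whose columns are the frame's x, y, z axes.
In Python, from bench import * gives the robot as it stands. Calls block until the motion is done:
- reach(position, orientation): joint-space move of the TCP to a pose.
- line_to(position, orientation=None, vel=0.15, until_force=None): straight line of the TCP; orientation=None keeps the orientation; vel is the mean speed in m/s. With until_force (N) it stops when the force on the tool has changed by that much, and returns True; else False.
- movej(angles): joint-space move.
- ungrasp() and grasp(effort=None): open the fingers fully, or close them until they stop; effort is the grip in N (None keeps the last).
- wait(seconds).
- ik(position, orientation): joint angles nearest the present ones, or None.
- read_state(): the state.
- get_image(name): name is "scene" or "side" or "wrist"; returns a dict with "img" (420x560x3 uint8, red, green, blue), "fx", "fy", "cx", "cy" (pixels), "k1" (the pictures are not rectified: a ray, as slopes to the right and down, at radius r is drawn at 1 + k1 r^2 times it, then the intrinsics apply), "xyz" and "orientation" of the camera in the world. Camera axes: x right, y up, looking along -z (the intrinsics and any distortion apply to the point x, -y, -z); pixel columns grow to the right and rows downward; lengths in m; the calibration is good to about 2 mm. A picture is of the moment at which its call begins. There is no depth.
A pose or a line that the arm cannot do raises IKError and nothing moves.
- sign_off(): hands the job in; it is judged then, once.
The state is a dict: "clock": time; "joint_positions": joint angles; "dq": joint speeds; "effort": joint torques, N m; "ee_pos": TCP position; "tcp_rot": TCP orientation; "wrist_force": force on the tool from outside, world axes, zero at the start; "ft_torque": the same for the moment, N m; "grip_width": finger opening in m; "grasp_force": force on a finger pad.
Only numpy, scipy, OpenCV 4.12 (cv2) and the standard library are available. Lean on these libraries where they do the work, as an engineer would, in place of code of your own. Each camera call takes 0.05 s, during which the arm holds its last target. There are 200 camera calls.

TASK

Lift the lid off the white crock by its knob and set it gently on the worktop, right way up and clear of the crock, then take the spice jar out and hold it up to the phone on the stand, cap end up, underside squarely facing the screen side, its centre 12 cm straight out from the lens, so the phone can read the stamp on the base. Finish there, still holding the jar steady in the air. Drop nothing, leave the crock where it stands and do not disturb the garlic, salt shaker and egg timer.

Things in the scene. Friction and masses are not known exactly. Their poses are not given: they have to be found in the camera images.
- crock: round stoneware crock, plain white, 1.8 kg, loose; outer diameter 174, inner 162, rim 120 mm high, inner floor 8 mm above the worktop; two solid ears (its +y, -y) reach 100 mm from the axis, 86 to 98 mm up. Origin: centre of the underside, z up. Stands left or right, the phone on the other side. Wall cabinets over the back of the worktop start 0.46 m up: cross the middle with the arm drawn in
- lid: loose round lid of the crock, plain white, about 0.3 kg, diameter 180 mm; it only rests on the rim. Origin: centre of its underside, on the foot of a 150 mm wide, 6 mm deep plug that hangs into the crock (6 mm play all round); set down on the worktop it rests flat on this plug, its origin at worktop height. On the crock its origin is 114 mm above the worktop. z points up through the knob; its top face at the knob is 16 mm above the origin
- lid_knob (a point): middle of the head of the lid's knob, 41 mm above the lid's origin: a round head 29 mm across and 28 mm high (26 to 54 mm above the lid's origin) on a stem 16 mm across
- spice_jar: spice jar with a yellowish-brown cap, about 42 mm across and 106 mm high, about 0.1 kg; standing upright in the crock within about 2 cm of its middle, hidden until the lid is off. Cap 41 mm across, from 85 to 106 mm above the underside. Origin: centre of its underside; z points from the underside to the cap along its axis. The cap is fixed. (Other jars like it stand far back by the wall and are not meant.)
- phone: black phone, 160 x 76 x 9 mm, fixed in a low aluminium stand that is fixed to the worktop; it lies back, screen up and towards the robot: its screen's normal leans 35 degrees from vertical to the side of its lower edge. Origin: centre of its back, 72 mm above the worktop. z: out of the screen at right angles; x: along the phone, up to its top (far) end, where the lens is; y: across it. The stand's foot is 120 x 80 mm
- lens (a point): the phone's front camera lens, with a thin metal ring, at the middle of its upper (far) end: 67 mm from the phone's origin along its x, on the screen's surface 10 mm along z; about 119 mm above the worktop
- view_spot (a point): point in the air 120 mm straight out from the lens at right angles to the screen (along the phone's z), about 217 mm above the worktop; the centre of the jar's underside belongs here, with the jar's z along the phone's z
- garlic: bystander: garlic bulb, about 50 mm across and 51 mm high; origin at the centre of its underside
- salt_shaker: bystander: glass salt shaker with a light top, 44 mm across, 90 mm high; origin at the centre of its underside
- egg_timer: bystander: red and white wind-up kitchen timer, 63 mm across, 67 mm high; origin at the centre of its underside
Things that resemble listed ones, but are neither listed nor needed, are in the scene too. Leave any turquoise look-alike of the lid alone.

How it is judged (in metres and radians):
On the way, in this order (a step that is already met when the one before it is completed fails the run):
1. the lid lies right way up and flat on the worktop, clear of the crock and let go (height (world z) of lid below 0.012 m and angle between lid's own z axis and vertical below 0.1 rad and horizontal distance between lid and crock above 0.17 m and contact force between lid and crock below 0.05 N and contact force between each of the arm, the fingers and lid below 0.05 N), for 0.2 s.
2. the jar is lifted clear of the crock in the gripper (height (world z) of spice_jar above 0.13 m and contact force between the fingers and spice_jar above 1 N), for 0.2 s.
At the end, for the whole second after the job is handed in: Jar held still in the gripper alone, cap up: base centre within 25 mm of the point 120 mm out from the lens, axis within 12 deg of the screen normal. Lid right way up, flat, let go on the worktop, over 170 mm from the crock's axis. Crock and bystanders within 30 mm of their starts (all of step 1 and distance between spice_jar and view_spot below 0.025 m and angle between the z axis of spice_jar and the z axis of phone, either way round below 0.21 rad and angle between spice_jar's own z axis and vertical below 1.2 rad and height (world z) of spice_jar above 0.17 m and contact force between the fingers and spice_jar above 1 N and contact force between spice_jar and phone below 0.05 N and contact force between spice_jar and crock below 0.05 N and contact force between spice_jar and lid below 0.05 N and linear speed of each of spice_jar, lid below 0.03 m/s and angular speed of spice_jar below 0.3 rad/s and distance of each of crock, garlic, salt_shaker, egg_timer from where it was at the start of the episode below 0.03 m and angle between crock's own z axis and vertical below 0.1 rad); the arm keeps its last pose, push and grip.
It fails at once if the lid is dropped from more than about 2 cm (linear speed of lid above 0.6 m/s and contact force between the fingers and lid below 0.05 N).
It fails at once if the jar is dropped from more than about 2 cm (linear speed of spice_jar above 0.6 m/s and contact force between the fingers and spice_jar below 0.05 N).
It fails at once if the crock is pushed away or tipped (distance of crock from where it was at the start of the episode above 0.03 m or angle between crock's own z axis and vertical above 0.2 rad).
It fails at once if the phone is struck (contact force between any of the arm, spice_jar and phone above 15 N).
It fails at once if a bystander is disturbed (distance of any of garlic, salt_shaker, egg_timer from where it was at the start of the episode above 0.03 m).
It also fails if it takes over 64 s, if anything falls off the work surface, if the arm or the gripper's body presses on something with over 40 N, if the wrist force passes 120 N, or if a joint passes its speed limit or range.

## Working session

There is one attempt and no reset: what is moved stays moved. The work goes in short steps, each a Python script; the robot and the scene stay as the last script left them, time stands still between calls to the robot, and variables do not carry over. Pictures are saved under pics/ and viewed, at most 10 in all, crops included, and the job is handed in when it is done.

```bash
ls; mkdir -p pics; python3 - <<'E'
from bench import *
import cv2, numpy as np
ims=[get_image(n) for n in ("scene","side")]
for n,d in zip(("scene","side"),ims):
    print(n,{k:np.round(v,4).tolist() for k,v in d.items() if k!="img"})
    cv2.imwrite(f"pics/{n}0.png",cv2.resize(d["img"][:,:,::-1],(800,600),interpolation=cv2.INTER_CUBIC))
s=read_state();print(s)
import bench;print(getattr(bench,'grip_depth',None))
E
```

```text
pics
scene {'fx': 472.8802, 'fy': 472.8802, 'cx': 279.798, 'cy': 206.5587, 'k1': 0.0381, 'xyz': [-0.3378, 0.6491, 1.0989], 'orientation': [[-0.5236, 0.5601, -0.642], [-0.8519, -0.3519, 0.3878], [-0.0087, 0.75, 0.6614]]}
side {'fx': 543.4853, 'fy': 543.4853, 'cx': 271.4468, 'cy': 206.8574, 'k1': -0.1291, 'xyz': [0.5528, 1.471, 0.6967], 'orientation': [[-0.9998, 0.0176, 0.0044], [-0.0022, -0.3572, 0.934], [0.018, 0.9339, 0.3571]]}
{'clock': 0.1, 'joint_positions': array([-7.42211430e+01,  1.58773459e+01, -1.58878704e+00,  7.26497092e+01,
        2.42879990e-03,  8.40757243e+01]), 'dq': array([ 0.00635556, -0.11124328,  0.19595197,  0.04056193, -0.01465256,
       -0.03606187]), 'effort': array([ 5.13299346e-04, -4.46709609e+01,  2.96127927e+01,  8.47120711e-03,
       -8.74974785e-05,  9.61209565e-06]), 'ee_pos': array([ 0.23093905, -0.58002927,  0.230244  ]), 'tcp_rot': array([[ 9.29112433e-01,  3.69797009e-01, -5.08991673e-04],
       [ 3.69797274e-01, -9.29110406e-01,  1.95716577e-03],
       [ 2.50844589e-04, -2.00665079e-03, -9.99997955e-01]]), 'wrist_force': array([-0.34694217,  0.02019301,  0.1209393 ]), 'ft_torque': array([-0.02943051,  0.01162707,  0.03276521]), 'grasp_force': 0.0, 'grip_width': 0.08538974558283793}
0.0187
```

View pics/scene0.png

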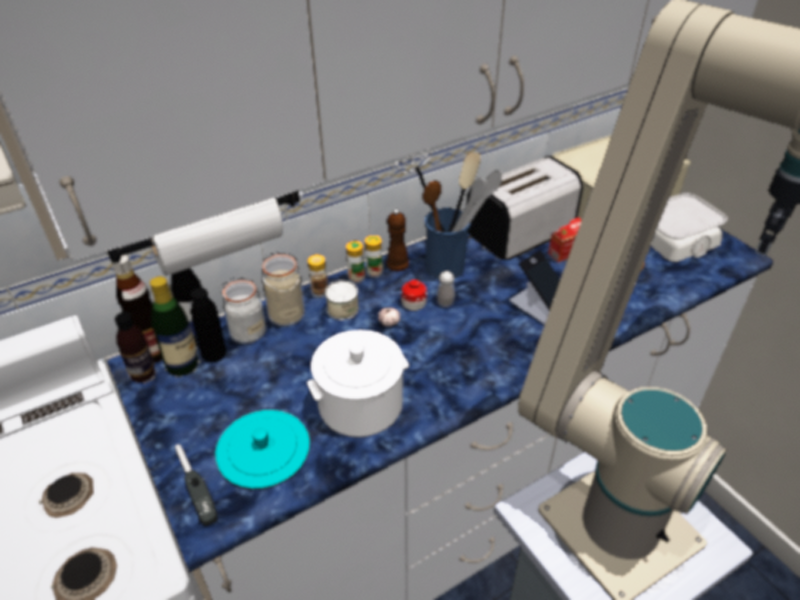

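View pics/side0.png

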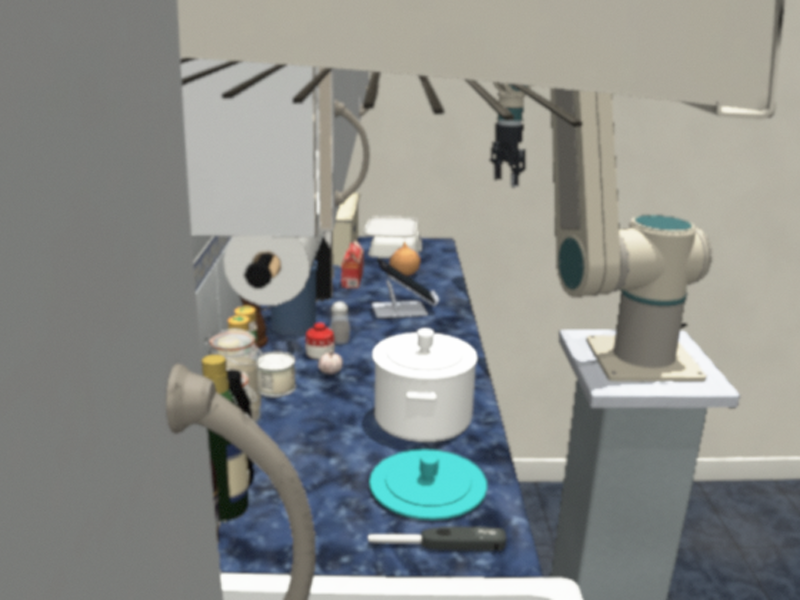

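The scene view shows the white crock with its knob at (357,353). The turquoise look-alike lid is at (262,440), garlic (388,317), timer (414,294), shaker (446,289) and the phone, partly hidden, at (543,277). In the side view the knob is at (425,339) and the phone at (408,282).

```bash
cat > h.py <<'E'
from bench import *
import cv2, numpy as np
np.set_printoptions(precision=4,suppress=True)
def cal(d):
    return np.array([[d["fx"],0,d["cx"]],[0,d["fy"],d["cy"]],[0,0,1]]),np.array([d["k1"],0,0,0,0.])
def ray(d,uv):
    K,D=cal(d); p=cv2.undistortPoints(np.array([[uv]],float),K,D)[0,0]
    r=np.array(d["orientation"])@np.array([p[0],-p[1],-1]); return np.array(d["xyz"]),r/np.linalg.norm(r)
def onz(d,uv,z):
    c,r=ray(d,uv); return c+r*(z-c[2])/r[2]
def tri(*obs):
    A=np.zeros((3,3));b=np.zeros(3)
    for d,uv in obs:
        c,r=ray(d,uv);M=np.eye(3)-np.outer(r,r);A+=M;b+=M@c
    return np.linalg.solve(A,b)
def proj(d,P):
    K,D=cal(d);q=(np.atleast_2d(P)-d["xyz"])@np.array(d["orientation"])*[1,-1,-1]
    return cv2.projectPoints(q,np.zeros(3),np.zeros(3),K,D)[0][:,0]
def down(yaw):  # tool down, finger-closing line y at angle yaw (deg)
    a=np.radians(yaw);y=np.array([np.cos(a),np.sin(a),0]);z=np.array([0,0,-1.]);return np.column_stack([np.cross(y,z),y,z])
def snap(n,f,box=None,s=800/560):
    d=get_image(n);im=d["img"][:,:,::-1]
    if box: im=im[box[1]:box[3],box[0]:box[2]]
    cv2.imwrite("pics/"+f,cv2.resize(im,None,fx=s,fy=s,interpolation=cv2.INTER_CUBIC)); return d
E
python3 - <<'E'
from h import *
A,B=get_image("scene"),get_image("side");k=.7
P=lambda n,a,b:print(n,tri((A,np.array(a)*k),(B,np.array(b)*k)))
P("knob",(357,353),(425,339));P("garlic",(388,317),(330,364));P("timer",(414,294),(319,342));P("salt",(446,289),(340,322));P("turq",(260,436),(429,466))
for n,uv in dict(phone=(408,282),topend=(382,264),lowend=(437,302),footnear=(428,314),footL=(375,315)).items():print(n,onz(B,np.array(uv)*k,.075 if n in("phone",) else .119 if n=="topend" else .03 if n=='lowend' else 0))
for uv in((543,277),):print("phone scene",onz(A,np.array(uv)*k,.075))
for uv in((411,455),(300,478)):print("edge",onz(A,np.array(uv)*k,0))
W=get_image("wrist");print({k:np.round(v,4).tolist() for k,v in W.items() if k!="img"}, read_state()["ee_pos"])
for c in [(0,0),(560,0),(560,420),(0,420)]:print(onz(W,c,0.))
E
```

```text
knob [0.4816 0.252  0.1517]
garlic [0.6592 0.0793 0.0174]
timer [ 0.6889 -0.0115  0.024 ]
salt [ 0.6478 -0.0757  0.0421]
turq [0.4821 0.4697 0.04  ]
phone [ 0.4978 -0.2464  0.075 ]
topend [ 0.5597 -0.2449  0.119 ]
lowend [ 0.4283 -0.2355  0.03  ]
footnear [ 0.4486 -0.2331  0.    ]
footL [ 0.5741 -0.2211  0.    ]
phone scene [ 0.5314 -0.2704  0.075 ]
edge [0.3185 0.2312 0.    ]
edge [0.3857 0.4355 0.    ]
{'fx': 307.5889, 'fy': 307.5889, 'cx': 278.2522, 'cy': 210.7727, 'k1': -0.0117, 'xyz': [0.3072, -0.5505, 0.3729], 'orientation': [[0.3693, 0.8808, 0.2964], [-0.9293, 0.3504, 0.1167], [-0.0011, -0.3185, 0.9479]]} [ 0.231  -0.5803  0.2307]
[ 0.3    -0.2374  0.    ]
[ 0.5176 -0.7855  0.    ]
[ 0.0199 -1.1767  0.    ]
[-0.3312 -0.2965  0.    ]
```

```bash
python3 - <<'E'
from h import *
reach([.43,-.25,.30],down(-90))
d=snap("wrist","phone.png");print(read_state()["clock"],proj(d,[[.5,-.25,.075],[.56,-.25,.119]])*800/560)
np.save("wp.npy",d,allow_pickle=True)
E
```

```text
1.7583 [[395.9153 169.2337]
 [395.5394  77.4871]]
```

View pics/phone.png

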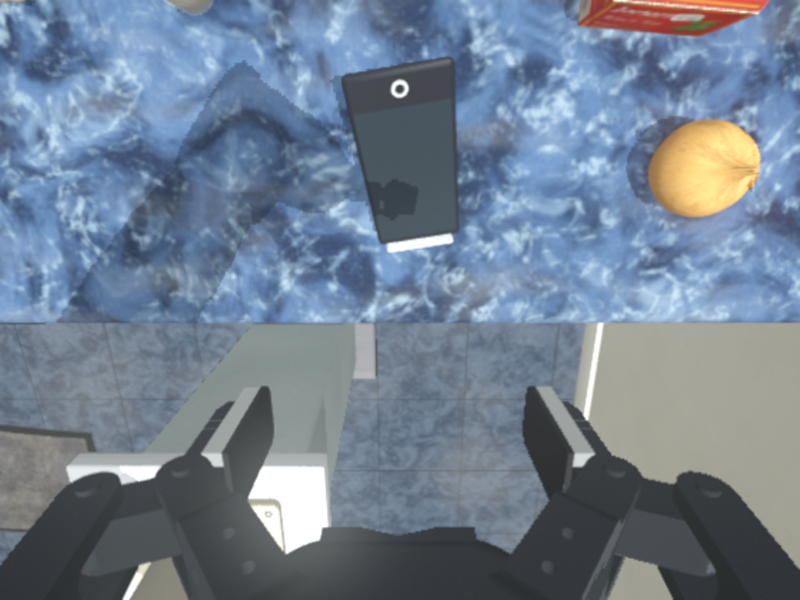

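The lens is at (400,89). The screen corners are at (344,76) and (453,59) at the top, and (381,242) and (457,231) at the bottom. Next I fit the phone pose and look at the knob from above.

```bash
python3 - <<'E'
from h import *
from scipy.optimize import least_squares
d=np.load("wp.npy",allow_pickle=True).item()
a=np.radians(35)
def R(p):
    h=np.array([np.cos(p),np.sin(p),0]);u=np.array([0,0,1.])
    x=np.cos(a)*h+np.sin(a)*u;z=-np.sin(a)*h+np.cos(a)*u
    return np.column_stack([x,np.cross(z,x),z])
L=np.array([[67,0,10],[80,38,9],[80,-38,9],[-80,38,9],[-80,-38,9]])/1000
px=np.array([[400,89],[344,76],[453,59],[381,242],[457,231]])*.7
f=lambda q:np.r_[(proj(d,L@R(q[2]).T+[q[0],q[1],.072])-px).ravel()]
s=least_squares(f,[.5,-.25,0]);q=s.x;print(q,np.degrees(q[2]),"res",s.fun)
Rp=R(q[2]);o=np.array([q[0],q[1],.072]);lens=o+Rp@L[0];v=lens+.12*Rp[:,2]
print("lens",lens,"onz",onz(d,px[0],lens[2]),"view",v)
np.savez("phone.npz",R=Rp,lens=lens,v=v)
for r in range(-180,180,30):
    y=np.cos(np.radians(r))*Rp[:,0]+np.sin(np.radians(r))*Rp[:,1];z=-Rp[:,2]
    T=np.column_stack([np.cross(y,z),y,z]);j=ik(v+Rp[:,2]*(.075-.0187),T)
    print(r,None if j is None else np.round(j))
reach([.43,.24,.30],down(-90+26))
w=snap("wrist","knob.png");np.save("wk.npy",w,allow_pickle=True);print(read_state()["clock"],proj(w,[.482,.252,.155])/.7)
E
```

```text
[ 0.5056 -0.2606  0.1496] 8.571787609255042 res [ 0.3223 -1.2781 -2.6121  0.4675  2.3539 -1.3253 -1.5848  2.2725  1.4578
  1.518 ]
lens [ 0.5542 -0.2533  0.1186] onz [ 0.5531 -0.253   0.1186] view [ 0.4861 -0.2635  0.2169]
-180 [ -54.   -9.  -31.   50.   31. -148.]
-150 [ -54.   -9.  -31.   50.   31. -178.]
-120 [-54.  -9. -31.  50.  31. 152.]
-90 [-54.  -9. -31.  50.  31. 122.]
-60 [-54.  -9. -31.  50.  31.  92.]
-30 [-54.  -9. -31.  50.  31.  62.]
0 [-54.  -9. -31.  50.  31.  32.]
30 [-54.  -9. -31.  50.  31.   2.]
60 [-54.  -9. -31.  50.  31. -28.]
90 [-54.  -9. -31.  50.  31. -58.]
120 [-54.  -9. -31.  50.  31. -88.]
150 [ -54.   -9.  -31.   50.   31. -118.]
3.5917 [[414.0134 202.5826]]
```

View pics/knob.png

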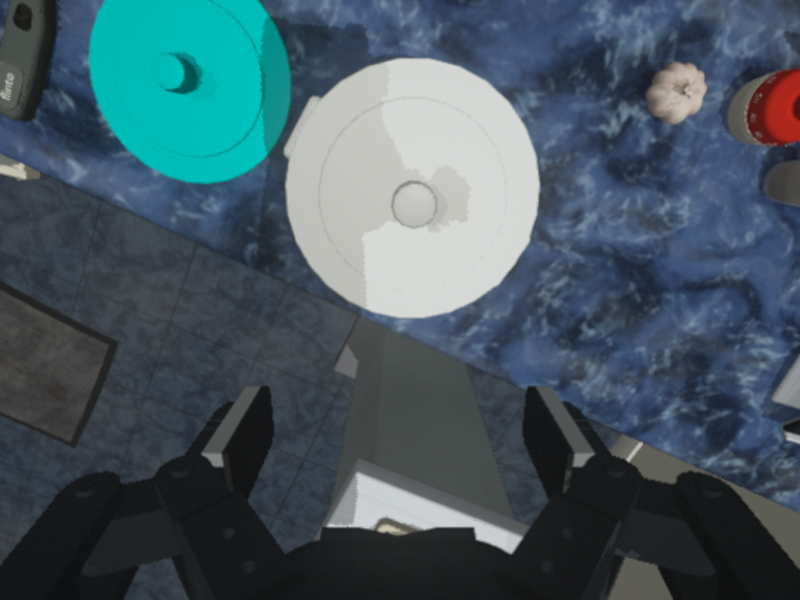

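The white lid's knob is at (414,204) on the white crock. The turquoise look-alike at (180,72) is not the one meant.

```bash
python3 - <<'E'
from h import *
w=np.load("wk.npy",allow_pickle=True).item()
k=onz(w,np.array([414,203])*.7,.168);c=onz(w,np.array([412.5,188])*.7,.126)
print("knob",k,"lid",c);[print("edge",onz(w,np.array(p)*.7,0)) for p in((490,372),(700,455))]
k=np.array([(k[0]+c[0])/2,(k[1]+c[1])/2,0]) if np.linalg.norm(k[:2]-c[:2])<.008 else np.array([k[0],k[1],0])
print(k);yaw=-90+np.degrees(np.arctan2(k[1],k[0]))
reach(k+[0,0,.22],down(yaw))
f=line_to(k+[0,0,.137],vel=.1,until_force=8);print("touch",f,read_state()["ee_pos"])
grasp(30);s=read_state();print(s["grip_width"],s["grasp_force"],s["ee_pos"],s["wrist_force"])
if s["grasp_force"]>5:
    line_to(s["ee_pos"]+[0,0,.06],vel=.1)
    d=snap("wrist","lift.png");s=read_state();print(s["wrist_force"],s["grip_width"],s["clock"])
np.save("k.npy",k)
E
```

```text
knob [0.4828 0.2529 0.168 ] lid [0.4883 0.2551 0.126 ]
edge [0.3403 0.0793 0.    ]
edge [ 0.3535 -0.207  -0.    ]
[0.4855 0.254  0.    ]
touch False [0.4861 0.2543 0.1378]
0.027700135595489037 30.07732093334198 [0.4856 0.2545 0.1374] [-0.3954  1.3538  2.6852]
[-0.5376 -0.6848 -3.2662] 0.028256184058735194 6.4167
```

View pics/lift.png

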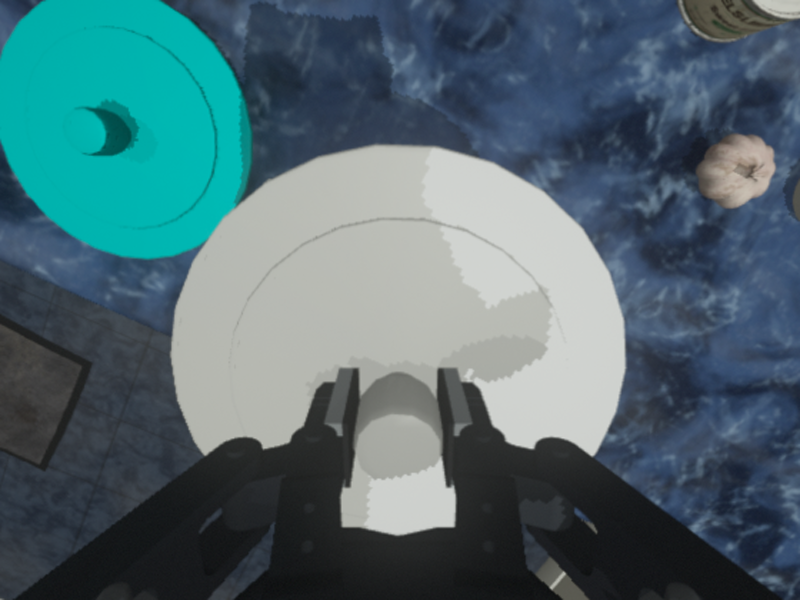

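The lid is held squarely by its knob, centred between the pads at (400,430). I set it down at (0.46, 0.01) and look into the crock.

```bash
python3 - <<'E'
from h import *
R=down(-90+2)
p=read_state()["ee_pos"]
line_to(p+[0,0,.03],vel=.15)
t=np.array([.46,.01,0])
reach(t+[0,0,.15],R)
line_to(t+[0,0,.035],vel=.15)
print(line_to(t+[0,0,.0214],vel=.03,until_force=2.5),read_state()["ee_pos"])
ungrasp();wait(.2)
line_to(t+[0,0,.12],vel=.2)
reach([.43,.24,.30],down(-90+26));wait(.2)
w=snap("wrist","jar.png");np.save("wj.npy",w,allow_pickle=True);print(read_state()["clock"])
E
```

```text
True [0.4606 0.0098 0.0232]
11.9167
```

View pics/jar.png

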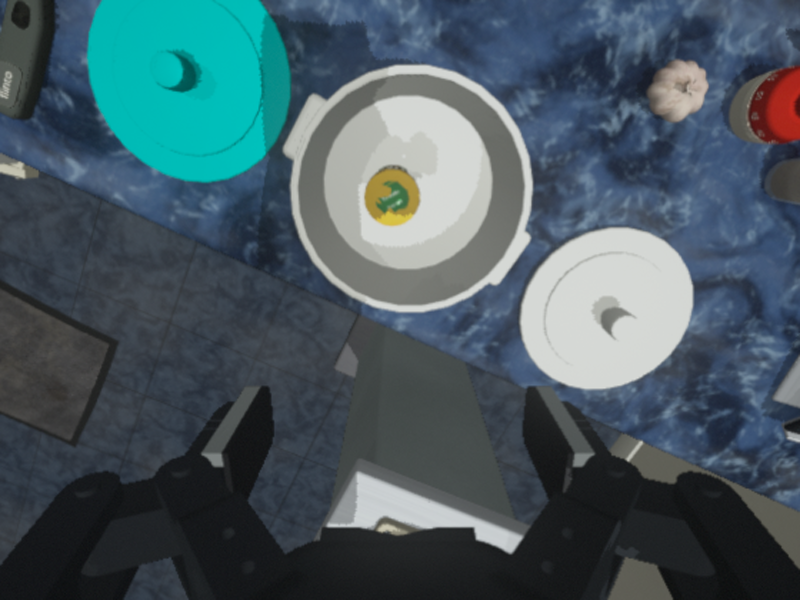

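The jar's cap is at (392,196) inside the crock. The white lid lies flat on the worktop at (607,308), clear of the crock.

```bash
python3 - <<'E'
from h import *
w=np.load("wj.npy",allow_pickle=True).item()
c=onz(w,np.array([392,196])*.7,.114)*[1,1,0];print("jar",c)
r0=np.degrees(np.arctan2(c[1],c[0]))
reach(c+[0,0,.20],down(-90+r0))
print("touch",line_to(c+[0,0,.066],vel=.1,until_force=8))
grasp(40);s=read_state();print(s["grip_width"],s["grasp_force"],s["ee_pos"],s["wrist_force"])
if s["grasp_force"]>5:
    h=s["ee_pos"][2]-.008
    line_to(s["ee_pos"]+[0,0,.18],vel=.12);wait(.3)
    s=read_state();print(s["grip_width"],s["wrist_force"],s["clock"])
    reach([.41,0,.28],down(-90))
    ph=np.load("phone.npz");Rp=ph["R"];n=Rp[:,2];x=Rp[:,0]
    T=np.column_stack([x,np.cross(-n,x),-n])   # tool x along the phone's x, as now
    P=ph["v"]+n*h
    reach(P+n*.04,T);line_to(P,vel=.08);wait(.5)
    s=read_state();print(h,P,s["ee_pos"],s["joint_positions"],s["grip_width"],s["grasp_force"],s["clock"])
    d=snap("side","hold.png",(220,110,360,250),600/140);np.save("ws.npy",d,allow_pickle=True)
    v=ph["v"];print((proj(d,[v,v+n*.106,ph["lens"]])-[220,110])*600/140)
    d=snap("wrist","holdw.png");print(proj(d,[v,v+n*.106,ph["lens"]])/.7)
E
```

```text
jar [0.4751 0.2648 0.    ]
touch False
0.04060434527822127 40.19981377758086 [0.4753 0.265  0.0664] [0.2086 0.6025 2.9954]
0.04047892711935583 [-0.0158  0.1182 -1.8815] 16.3667
0.05844583701443532 [ 0.453  -0.2685  0.2648] [ 0.4529 -0.2687  0.2649] [-54.6022  -8.8826 -30.9084  50.4131  30.7789 121.7128] 0.0404479645833054 40.43240411672741 19.65
[[300.8183 194.0776]
 [382.6116  82.4837]
 [210.2809 317.7216]]
[[396.1564 328.481 ]
 [395.3632 479.7152]
 [396.4735 268.1964]]
```

View pics/hold.png

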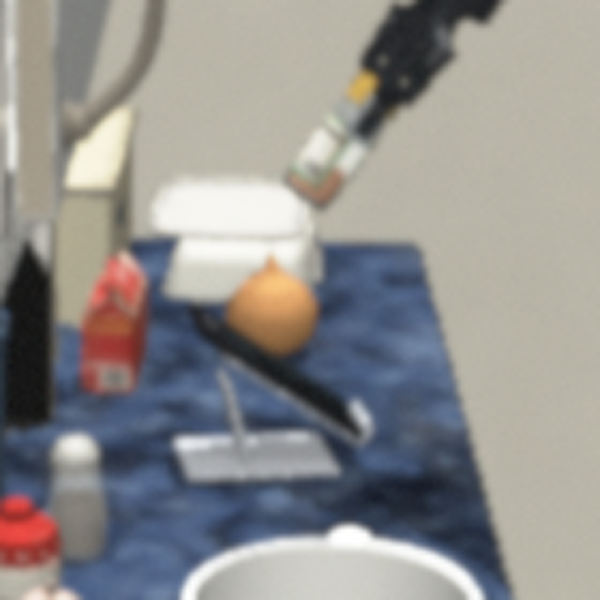

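View pics/holdw.png

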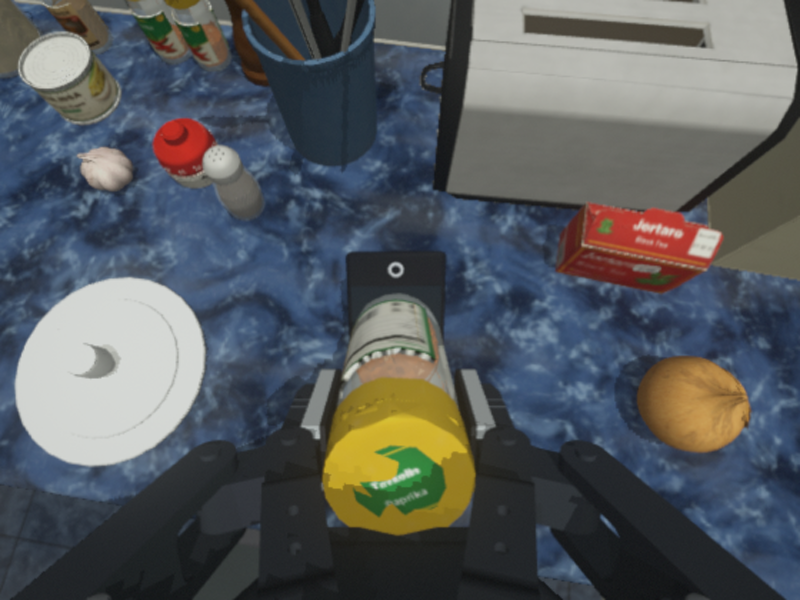

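The lens at (396,269) matches its prediction (396,268). In the side crop the jar's base at about (304,193) matches the predicted (301,194), and its axis is along the screen normal. Handing in.

```bash
python3 -c "
from bench import *
print(sign_off())"
```

```text
the job is handed in; nothing more can be done
None
```

I've handed the job in: the white lid lies flat on the worktop clear of the crock, and the arm is holding the spice jar cap up, with its base about 12 cm out from the phone's lens and facing the screen. The camera checks matched to within a few millimetres, but the sign-off call returned no verdict.

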